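# Square a vial rack into the fraction collector

## Task

Load the fraction collector: push the long vial rack square against the guide rail, working on one end and then the other until its whole length lies flush, and hold it pressed home on the rail for a moment; then slide it along the rail, still flush, and hold its end pressed against the end stop for a moment. The rail and the stop are set to their marks and only lightly nipped, so feel for the contact and do not shift them; keep the rack flat on the deck and leave everything else where it stands.

Things in the scene. Friction and masses are not known exactly. Their poses are not given: they have to be found in the camera images.
- rack_center (a point): Centre of the long vial rack, 21 mm above its underside: a loose cream plastic box with thin green lines, 300 mm long (y axis), 90 wide (x axis), 42 tall, black-capped vials up to 58 mm. x points to the long face that belongs on the rail; the opposite face and the end faces are flat and are pushed 10 to 25 mm above the deck. Starts 70 to 140 mm short of the end stop, up to 0.2 rad askew.
- rack: The same rack; origin under its centre, on the deck. Depending on how its vials are filled it weighs 0.35 to 0.8 kg, so it drags on the deck's mat with 1.5 to 5.5 N; bearing down while pushing adds 0.6 N a newton. Home on the rail or the stop, hold it there with a push some 4 to 5 N above its drag: rail and stop must each feel at least 2 N but give way at about 7 N.
- rack_far_left (a point): Point on the rack's rail-side long face, 19 mm above its underside, 145 mm from the middle towards its left (+y) end. It touches the rail's face when that end is home.
- rack_far_right (a point): The same at the right (-y) end of the rack's rail-side long face.
- rail_face (a point): Middle of the guide rail's face, 19 mm above the deck. The face is the plane x = 0 here; y runs along the rail and x points into it, away from the robot. The white housing behind the rail is 32 mm high above the deck, with a thin steel mast, up to 230 mm above the deck, at its left end.
- rail: The guide rail: an aluminium bar 560 mm long, 6 thick, 38 high, standing on the collector's deck. Two slotted arms carry it, nipped lightly by thumb screws on the housing: pressed with more than about 7 N it slides back, away from the robot, staying parallel, and does not return; it must not be shifted (2.5 mm is too much). Origin at the foot of its face, mid-length; axes as rail_face.
- collector: The fraction collector: a flat white casing 330 mm (x) by 600 mm (y), fixed; its deck, a grey rubber mat, is 45 mm above the table. Origin under its centre on the table; the rail's face lies at x = +100 mm.
- end_stop: End stop: aluminium block 60 mm (x) by 20 (y) by 28 high, black thumb screw on top (to 42), near the left or the right end of the rail. Lightly nipped: over about 7 N it slides along the rail and does not return; it must not be shifted (2.5 mm is too much). Origin mid-underside, on the deck, 45 mm before the rail: with the rack home the rack's centre is 160 mm from it.
- waste_cup: Small round white waste cup, 36 mm across and 28 mm high, fixed on the deck at the end of the rail where the end stop is not; origin at the middle of its underside. Not used.
- vial_left: Bystander: a loose glass vial with black cap, 18 mm across, 52 mm tall, on the deck's front left corner; origin at its foot.
- vial_right: Bystander: the same on the deck's front right corner.
- amber_bottle: Bystander: dark reagent bottle, 84 mm across, 190 mm tall, left of the collector; origin at its foot.
- square_jar: Bystander: square white jar with dark screw lid, 85 mm wide, 140 mm tall, right of the collector; origin at its foot.
- wash_bottle: Bystander: wash bottle with bent spout, 68 mm across, 200 mm tall, far left; origin at its foot.
- tube_rack: Bystander: short cream test-tube rack, 60 by 90 by 110 mm with glass tubes and a wooden tube holder, far right; origin at its foot.
- spatula: Bystander: thin steel lab spatula with a wooden grip lying on the table, 190 mm long, 14 mm wide, beside the collector on the right; origin at its middle.

How it is judged:
By the outcome, as a careful person would: the job done as asked, in the order asked, and still so for the second after the job is handed in, with the robot touching nothing.
It also fails if it takes over 72 s, if anything falls off the work surface, if the arm or the gripper's body presses on something with over 40 N, if the wrist force passes 120 N, or if a joint passes its speed limit or range.

## Robot

A 6-joint arm with a two-finger parallel gripper is mounted at the origin on the work surface. World frame = base frame: x ahead of the robot, y to its left, z up, the work surface at z = 0. Lengths are in m, angles in rad, forces in N, time in s.
With the tool pointing down it reaches from about 0.375 to 0.975 m from the base axis. Payload 3.8 kg.
Tool frame: the origin (TCP) lies midway between the tips of the shut fingers; the grasp point (between the pads) lies 19 mm behind it; z points along the fingers, y is the line along which they close (so a half turn about z gives the same grasp; the last joint's range is limited). The gripper opens to 88 mm and grips with 3 to 60 N. Pads are 18 mm wide; open, the fingers measure 123 mm over their backs; the gripper's body (75 mm by 187 mm) begins 45 mm behind the grasp point.
Start: joints at [1.277, 0.264, 1.604, -0, 1.274, -0.037], TCP at [0.171, 0.653, 0.239] pointing down, gripper open.
Joint ranges: [-2.63, 2.63], [-0.94, 2.18], [0.31, 2.57], [-1.31, 4.45], [0, 2.66], [-2.55, 2.55]. Speed limits (rad/s): [2.57, 2.57, 3.14, 3.14, 3.14, 3.14].

## Interface

Orientations are given as a rotation vector (axis times angle).
In Python, from cell import bot gives the robot as it stands. The module is installed in compiled form; this text tells all that it offers.
- The arm moves only by the tool jog_arm, never from a script. Its argument "plan" is a list that holds one entry, the list of rows, each a list of 4 numbers: the shift along the tool's x, y, z normalised to -1 to 1, where 1 is 0.15 m, then the turn about the tool's z normalised to -1 to 1, where 1 is 360 degrees. A call has 1 to 12 rows; each row is the pose to reach, as a shift and turn from the pose commanded when the call began, along the tool's axes at that moment, turning the shorter way round; what a row does not reach only later rows make up. A row lasts 1/12 s, in which the tool goes at most 41.7 mm and 7.16 degrees, less where a joint would pass 70% of its speed; a pose out of reach is approached as far as the arm can. A call with a number of a shift or a turn outside -1 to 1 is refused whole. A call with a gripper value outside its range is refused whole. "grip" is the gripper command: -1 is fully open, 1 is shut, values between are in proportion, set as the call begins (left out, the last holds). The fingers move at their own pace and stop on an object; the grip force is fixed at half the most. Time passes only in rows, so rows that repeat a pose let the fingers close. It gives the time, the measured TCP pose, the force, the opening and the grip force at its end, in the units of the state.
- bot.get_obs(): the state, without advancing time (a new reading comes with each control period).
- bot.grab_frame(name): name is "scene" or "top"; returns a dict with "frame" (400x640x3 uint8, red, green, blue), "range_z" (400x640 float32, m along the optical axis (not along the pixel's ray), 0 where there is no reading), "fx", "fy", "cx", "cy" (pixels), "k1" (the pictures are not rectified: a ray, as slopes to the right and down, at radius r is drawn at 1 + k1 r^2 times it, then the intrinsics apply), "extrinsics" (4x4, takes a point from camera to world coordinates). Camera axes: x right, y down, z forward; pixel columns grow to the right and rows downward; lengths in m; the calibration is good to about 2 mm. A picture is of the moment at which its call begins.
- bot.hand_in(): hands the job in; it is judged then, once.
Trained networks look in the newest picture that a camera, given by its name, has taken for a name from the list of things; names that differ only in an ending like _2 or _b are one class to them, and where a whole thing is asked for, a point or a joint stands for the part that bears it (a point fixed in the world has none). Each returns a list of dicts, best first, with "score" (0 to 1); they miss things now and then, are a little off and sometimes report something else, mostly with a low value. They report only what shows in the picture. A call takes as long as a camera call.
- bot.search_frame(label, camera): "box" ([left, top, right, bottom] in pixels, round what is visible of it).
- bot.cut_out(label, camera): "region" (400x640 bool, what is visible of it) and "box" ([left, top, right, bottom] in pixels, round what is visible of it).
The state is a dict: "time_s": time; "qpos": joint angles; "joint_vel": joint speeds; "joint_efforts": joint torques, N m; "eef_pos": TCP position; "tool_rot": TCP orientation; "wrist_force": force on the tool from outside, world axes, zero at the start; "ft_torque": the same for the moment, N m; "finger_gap": finger opening in m; "gripper_force": force on a finger pad.
Only numpy, scipy, OpenCV 4.12 (cv2) and the standard library are available. Lean on these libraries where they do the work, as an engineer would, in place of code of your own. Each camera call takes 0.05 s, during which the arm holds its last target. There are 200 camera calls.

## Working session

There is one attempt and no reset: what is moved stays moved. The work goes in short steps, Python scripts to look and compute and a tool call to move; the robot and the scene stay as the last step left them, time stands still between calls to the robot, and variables do not carry over. Pictures are saved under pics/ and viewed, at most 10 in all, crops included, and the job is handed in when it is done.

Besides the shell and the picture viewer there is one more tool, called after "Call:" as name(argument=value, ...) on one line, values as JSON. jog_arm: Moves the arm, as the interface text tells. Its arguments: {"type":"object","properties":{"plan":{"type":"array","items":{"type":"array","items":{"type":"array","items":{"type":"number","minimum":-1,"maximum":1}}}},"grip":{"type":"number"}},"required":["plan"]}

```bash
mkdir -p pics; cat > h.py <<'E'
import numpy as np, cv2
from cell import bot
def grab(n): return bot.grab_frame(n)
def world(f,mask=None):
    h,w=f["range_z"].shape
    u,v=np.meshgrid(np.arange(w),np.arange(h))
    K=np.array([[f["fx"],0,f["cx"]],[0,f["fy"],f["cy"]],[0,0,1]],float)
    p=cv2.undistortPoints(np.stack([u,v],-1).reshape(-1,1,2).astype(np.float64),K,np.array([f["k1"],0,0,0],float)).reshape(h,w,2)
    z=f["range_z"]; P=np.dstack([p[...,0]*z,p[...,1]*z,z])
    E=np.array(f["extrinsics"]); return P@E[:3,:3].T+E[:3,3]
def save(f,n): cv2.imwrite("pics/"+n,f["frame"][...,::-1])
E
python3 - <<'E'
from h import *
o=bot.get_obs(); print({k:np.round(v,3) for k,v in o.items()})
for c in("scene","top"):
    f=grab(c); save(f,c+"0.png"); W=world(f); ok=f["range_z"]>0
    print(c,np.round(f["extrinsics"],3).tolist(),f["k1"])
    for l in("rack","rail","collector","end_stop","waste_cup","vial_left","vial_right","amber_bottle","square_jar","wash_bottle","tube_rack","spatula"):
        r=bot.cut_out(l,c)
        for d in r[:2]:
            m=d["region"]&ok; P=W[m]
            if len(P): print(l,round(d["score"],2),np.round(d["box"]),np.round(np.median(P,0),3),np.round(np.percentile(P,2,axis=0),3),np.round(np.percentile(P,98,axis=0),3))
E
```

```text
{'time_s': np.float64(0.0), 'qpos': array([ 1.277,  0.265,  1.605,  0.   ,  1.274, -0.037]), 'joint_vel': array([-0.   ,  0.   , -0.001, -0.   , -0.001,  0.001]), 'joint_efforts': array([ 1.0000e-03, -5.0211e+01, -3.5688e+01,  7.3000e-02,  2.9000e-02,
       -0.0000e+00]), 'eef_pos': array([0.171, 0.652, 0.237]), 'tool_rot': array([-4.020e-01, -3.115e+00,  3.000e-03]), 'wrist_force': array([-0.316,  0.835,  0.612]), 'ft_torque': array([0.045, 0.006, 0.001]), 'gripper_force': np.float64(0.0), 'finger_gap': np.float64(0.088)}
scene [[0.807, 0.477, -0.347, 1.03], [0.59, -0.649, 0.479, -0.716], [0.003, -0.592, -0.806, 1.245], [0.0, 0.0, 0.0, 1.0]] 0.0006084101448440586
rack 0.64 [313. 164. 386. 238.] [0.599 0.045 0.087] [ 0.549 -0.083  0.051] [0.637 0.202 0.104]
rail 0.63 [319. 168. 420. 276.] [0.7   0.022 0.076] [ 0.678 -0.22   0.044] [0.756 0.311 0.086]
collector 0.74 [257. 134. 474. 291.] [0.648 0.002 0.045] [ 0.437 -0.239  0.012] [0.795 0.35  0.249]
end_stop 0.6 [301. 250. 324. 270.] [ 0.633 -0.21   0.068] [ 0.595 -0.218  0.04 ] [ 0.662 -0.187  0.086]
vial_right 0.43 [263. 220. 270. 
[... 1037 characters left out ...]
 161. 369. 170.] [ 0.623 -0.198  0.073] [ 0.603 -0.211  0.046] [ 0.656 -0.185  0.091]
waste_cup 0.45 [230. 155. 243. 162.] [0.674 0.328 0.055] [0.655 0.308 0.045] [0.689 0.341 0.076]
waste_cup 0.25 [437. 213. 467. 234.] [ 0.385 -0.514  0.128] [ 0.348 -0.565  0.029] [ 0.426 -0.49   0.145]
amber_bottle 0.71 [156. 224. 185. 244.] [0.364 0.557 0.127] [0.328 0.538 0.009] [0.402 0.598 0.193]
square_jar 0.91 [435. 212. 467. 235.] [ 0.386 -0.51   0.125] [ 0.346 -0.562  0.014] [ 0.426 -0.49   0.145]
wash_bottle 0.82 [176. 174. 206. 197.] [0.558 0.493 0.117] [0.532 0.475 0.002] [0.594 0.559 0.198]
tube_rack 0.63 [426. 164. 457. 192.] [ 0.562 -0.486  0.109] [ 0.527 -0.538 -0.   ] [ 0.611 -0.451  0.215]
```

```bash
python3 - <<'E'
from h import *
for c,(a,b,x,y) in {"top":(210,85,385,225),"scene":(245,125,485,295)}.items():
    f=grab(c); W=world(f); ok=f["range_z"]>0
    cr=f["frame"][b:y,a:x]; s=4 if c=="top" else 3
    cv2.imwrite(f"pics/{c}1.png",cv2.resize(cr,None,fx=s,fy=s,interpolation=cv2.INTER_CUBIC)[...,::-1])
    R=W[bot.cut_out("rack",c)[0]["region"]&ok]
    for lo,hi in((.08,.093),(.08,.12)):
        P=R[(R[:,2]>lo)&(R[:,2]<hi)]
        r=cv2.minAreaRect(P[:,:2].astype(np.float32)*1000); print(c,"rack",lo,hi,len(P),r)
    L=W[bot.cut_out("rail",c)[0]["region"]&ok]; L=L[(L[:,2]>.079)&(L[:,2]<.088)]
    v=cv2.fitLine(L[:,:2].astype(np.float32),cv2.DIST_HUBER,0,.001,.001).ravel(); print("rail",len(L),v, np.degrees(np.arctan2(v[1],v[0])),np.ptp(L[:,1]))
    S=W[bot.cut_out("end_stop",c)[0]["region"]&ok]; S=S[(S[:,2]>.066)]
    print("stop",len(S),cv2.minAreaRect(S[:,:2].astype(np.float32)*1000))
    C=W[ok]; C=C[(C[:,2]>.035)&(C[:,2]<.055)&(abs(C[:,1]-.05)<.33)&(C[:,0]>.4)&(C[:,0]<.85)]
    print("deck z",np.median(C[:,2]),cv2.minAreaRect(C[:,:2].astype(np.float32)*1000))
E
```

```text
top rack 0.08 0.093 1191 ((592.000244140625, 71.22955322265625), (91.87010192871094, 300.1017761230469), 1.0581635236740112)
top rack 0.08 0.12 1729 ((592.000244140625, 71.22955322265625), (91.87010192871094, 300.1017761230469), 1.0581635236740112)
rail 206 [0.07152686 0.99743867 0.69641066 0.00116815] 85.89831 0.47777119885174446
stop 338 ((711.2464599609375, 52.257080078125), (525.3326416015625, 33.08633041381836), 86.04496002197266)
deck z 0.04574562463820275 ((651.781005859375, 54.278594970703125), (616.5017700195312, 440.6792907714844), 85.91001892089844)
scene rack 0.08 0.093 1206 ((590.8712768554688, 67.40422058105469), (93.95561981201172, 304.48486328125), 0.715564489364624)
scene rack 0.08 0.12 1782 ((590.8712768554688, 67.40422058105469), (93.95561981201172, 304.48486328125), 0.715564489364624)
rail 311 [0.06411308 0.9979426  0.7019588  0.07829531] 86.324066 0.545983038480353
stop 101 ((633.9078979492188, -206.37033081054688), (19.717571258544922, 58.648170471191406), 86.41803741455078)
deck z 0.043139653123500654 ((597.026611328125, 63.105010986328125), (601.83154296875, 331.72711181640625), 85.99794006347656)
```

View pics/top1.png

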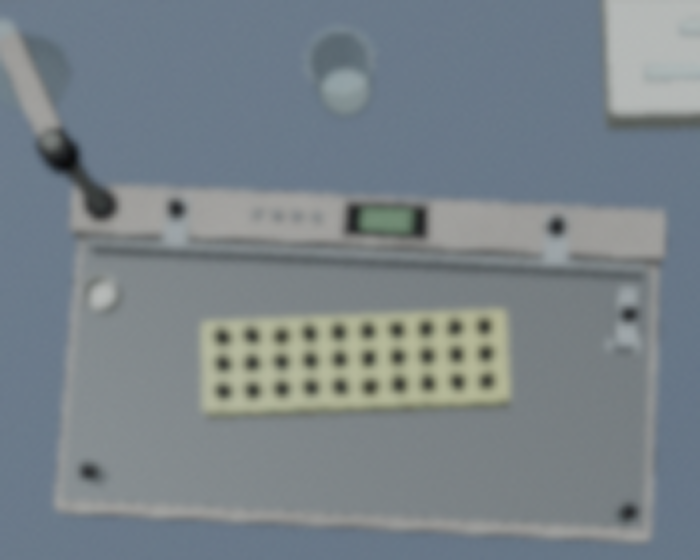

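View pics/scene1.png

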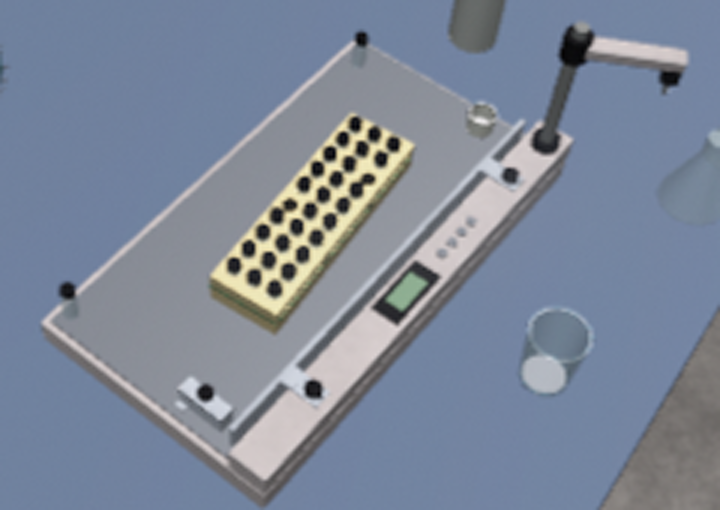

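Both views agree. The rack centre is near (0.592, 0.070), yawed +1°. The rail runs at about 86°, so the rack needs about −5°. The stop is on the right near (0.634, −0.206), and the cup is on the left. I'll push with open fingers, which gives two contact points.

Call:
jog_arm(plan=[[[-1, -1, 0, 0], [-1, -1, 0, 0], [-1, -1, 0, 0], [-1, -1, 0, 0], [-1, -1, 0, 0], [-1, -1, 0, 0]]])

```text
time_s: 2.2
eef_pos: [0.2808, 0.4646, 0.2386]
tool_rot: [0.408, 3.113, -0.004]
wrist_force: [-0.6, -0.2, -0.1]
finger_gap: 0.0879
gripper_force: 0.0
```

Call:
jog_arm(plan=[[[-1, -1, 0, 0], [-1, -1, 0, 0], [-1, -1, 0, 0], [-1, -1, 0, 0], [-1, -1, 0, 0], [-1, -1, 0, 0]]])

```text
time_s: 2.7
eef_pos: [0.388, 0.2821, 0.2391]
tool_rot: [0.41, 3.112, -0.003]
wrist_force: [-0.3, -0.4, 0.6]
finger_gap: 0.0881
gripper_force: 0.0
```

Call:
jog_arm(plan=[[[-1, -1, 0, 0], [-1, -1, 0, 0], [-1, -1, 0, 0], [-1, -1, 0, 0], [-1, -1, 0, 0], [-1, -1, 0, 0]]])

```text
time_s: 3.2
eef_pos: [0.4954, 0.0991, 0.2392]
tool_rot: [0.409, 3.112, -0.003]
wrist_force: [-0.9, -0.1, 0.3]
finger_gap: 0.0881
gripper_force: 0.0
```

Call:
jog_arm(plan=[[[0, 0, 0, -0.0297], [0, 0, 0, -0.0297], [0, 0, 0, -0.0297], [0, 0, 0, -0.0297]]])

```text
time_s: 3.53
eef_pos: [0.4923, 0.1043, 0.2387]
tool_rot: [-0.113, -3.139, -0.001]
wrist_force: [0.6, -0.2, -0.3]
finger_gap: 0.0876
gripper_force: 0.0
```

Call:
jog_arm(plan=[[[-0.1, -0.23, 0, 0], [-0.1, -0.23, 0.3, 0], [-0.1, -0.23, 0.6, 0], [-0.1, -0.23, 0.85, 0], [-0.1, -0.23, 1, 0], [-0.1, -0.23, 1, 0]]])

```text
time_s: 4.03
eef_pos: [0.4993, 0.0682, 0.0825]
tool_rot: [-0.111, -3.128, 0.002]
wrist_force: [-1.1, 0.4, -0.4]
finger_gap: 0.0883
gripper_force: 0.0
```

Call:
jog_arm(plan=[[[0, 0, 0.1, 0], [0, 0, 0.18, 0], [0, 0, 0.18, 0], [0, 0, 0.18, 0]]])

```text
time_s: 4.37
eef_pos: [0.5052, 0.0683, 0.0624]
tool_rot: [0.11, 3.139, 0.0]
wrist_force: [0.6, -0.4, 0.2]
finger_gap: 0.088
gripper_force: 0.0
```

```bash
python3 - <<'E'
from h import *
F=[]
for i in range(5):
    f=grab("scene" if i<4 else "top"); o=bot.get_obs(); F.append(np.r_[o["wrist_force"],o["eef_pos"],o["time_s"]])
print(np.round(F,4)); 
cv2.imwrite("pics/t2.png",cv2.resize(f["frame"][85:225,210:385],None,fx=4,fy=4,interpolation=cv2.INTER_CUBIC)[...,::-1])
E
```

```text
[[-4.0120e-01 -7.7260e-01 -1.7670e-01  5.0580e-01  6.8200e-02  6.3000e-02
   4.4167e+00]
 [ 9.3230e-01  7.3730e-01  3.6310e-01  5.0610e-01  6.8200e-02  6.3200e-02
   4.4667e+00]
 [-5.8950e-01 -1.8780e-01 -3.3010e-01  5.0610e-01  6.8100e-02  6.3200e-02
   4.5167e+00]
 [-2.1000e-03  7.4700e-02 -4.3700e-01  5.0610e-01  6.8000e-02  6.3100e-02
   4.5667e+00]
 [-1.6850e-01 -2.9440e-01 -3.5450e-01  5.0590e-01  6.8000e-02  6.3000e-02
   4.6167e+00]]
```

View pics/t2.png

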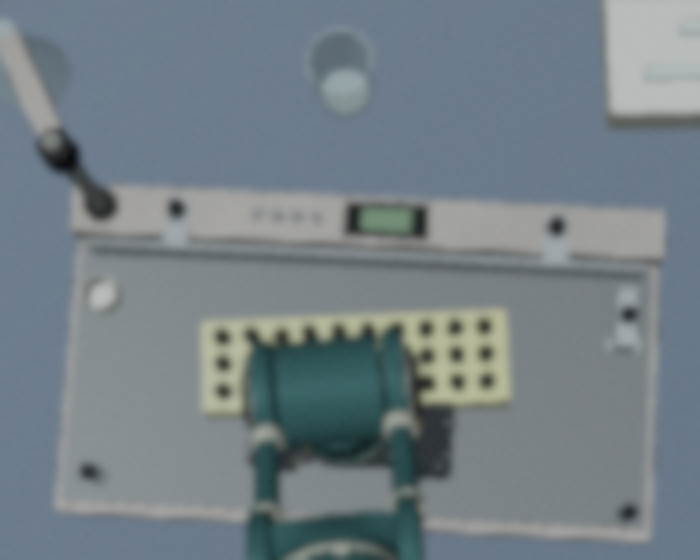

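The view shows the gripper behind the rack and still clear of it: rack left end at px 205, right end at 510. Starting the push.

Call:
jog_arm(plan=[[[-0.04, 0, 0, 0], [-0.08, 0, 0, 0], [-0.12, 0, 0, 0], [-0.15, 0, 0, 0], [-0.18, 0, 0, 0], [-0.21, 0, 0, 0], [-0.24, 0, 0, 0], [-0.27, 0, 0, 0], [-0.3, 0, 0, 0], [-0.33, 0, 0, 0], [-0.36, 0, 0, 0], [-0.4, 0, 0, 0]]])

```text
time_s: 5.62
eef_pos: [0.5647, 0.0635, 0.0615]
tool_rot: [-0.11, -3.139, 0.0]
wrist_force: [-1.0, 0.5, -1.4]
finger_gap: 0.0879
gripper_force: 0.8
```

Call:
jog_arm(plan=[[[-0.02, 0, 0, 0], [-0.04, 0, 0, 0], [-0.06, 0, 0, 0]]])

```text
time_s: 5.87
eef_pos: [0.5739, 0.0629, 0.0616]
tool_rot: [-0.11, -3.139, 0.0]
wrist_force: [-2.3, -0.7, 0.5]
finger_gap: 0.0881
gripper_force: 1.1
```

```bash
cat >> h.py <<'E'
U=np.array([[.99756,-.06976],[.06976,.99756]]); O=np.array([.694,0])
def feel(n=10):
    F=[]
    for i in range(n):
        f=grab("scene"); o=bot.get_obs(); F.append(np.r_[o["wrist_force"],o["eef_pos"],o["ft_torque"]])
    m=np.mean(F,0); print("t",round(float(o["time_s"]),2),"F rail xy",np.round(U@m[:2],2),"Fz",round(m[2],2),"tcp rail mm",np.round(U@(m[3:5]-O)*1000,2),"z",round(m[5]*1000,1),"M",np.round(m[6:],3))
    return f
def rackpose(f,c="scene"):
    W=world(f); ok=f["range_z"]>0
    r=bot.cut_out("rack",c)
    R=W[r[0]["region"]&ok]; R=R[(R[:,2]>.08)&(R[:,2]<.115)]
    m=cv2.minAreaRect(R[:,:2].astype(np.float32)*1000); print("rack",np.round(m[0]),"rail frame",np.round(U@(np.array(m[0])/1000-O)*1000,1),np.round(m[1]),round(m[2],2))
    L=W[bot.cut_out("rail",c)[0]["region"]&ok]; L=L[(L[:,2]>.079)&(L[:,2]<.088)]
    v=cv2.fitLine(L[:,:2].astype(np.float32),cv2.DIST_HUBER,0,.001,.001).ravel(); print("rail at y0",(v[2]-v[0]/v[1]*v[3])*1000,np.degrees(np.arctan2(v[1],v[0])))
E
python3 - <<'E'
from h import *
f=feel(5); rackpose(f)
cv2.imwrite("pics/s3.png",cv2.resize(f["frame"][125:295,245:485],None,fx=3,fy=3,interpolation=cv2.INTER_CUBIC)[...,::-1])
E
```

```text
t 6.12 F rail xy [ 0.03 -0.25] Fz -0.31 tcp rail mm [-123.51   54.48] z 61.9 M [ 0.014  0.035 -0.02 ]
rack [631.  60.] rail frame [-66.8  55.4] [304.  94.] 85.24
rail at y0 697.27094 85.99505
```

View pics/s3.png

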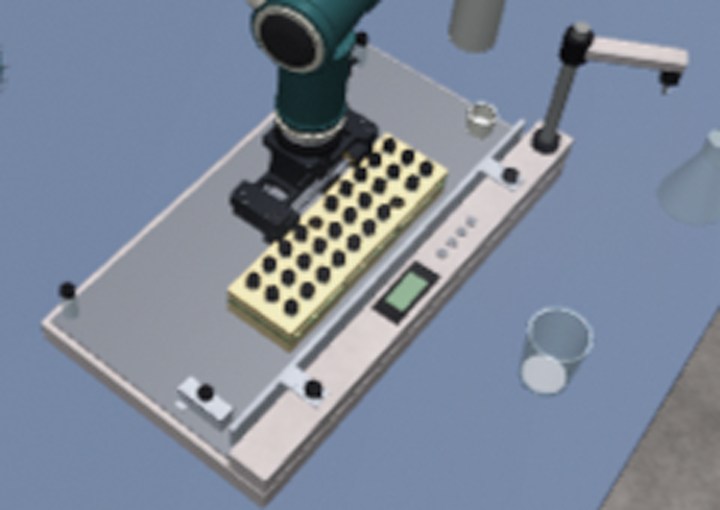

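The rack sits square to the gripper, with its left end near px (445,170) and right end near (290,340). The gap to the rail is about 20 mm. I'll close in slowly.

Call:
jog_arm(plan=[[[-0.01, 0, 0, 0], [-0.02, 0, 0, 0], [-0.03, 0, 0, 0], [-0.04, 0, 0, 0], [-0.05, 0, 0, 0], [-0.06, 0, 0, 0], [-0.07, 0, 0, 0], [-0.08, 0, 0, 0]]])

```text
time_s: 6.88
eef_pos: [0.5858, 0.0622, 0.0617]
tool_rot: [-0.11, -3.139, 0.0]
wrist_force: [-3.3, -0.7, 2.5]
finger_gap: 0.088
gripper_force: 1.6
```

Call:
jog_arm(plan=[[[-0.007, 0, 0, 0], [-0.014, 0, 0, 0]]])

```text
time_s: 7.05
eef_pos: [0.5879, 0.062, 0.0617]
tool_rot: [-0.11, -3.14, 0.0]
wrist_force: [-3.0, 0.9, 2.5]
finger_gap: 0.0882
gripper_force: 1.6
```

```bash
python3 - <<'E'
from h import *
f=feel(5); rackpose(f)
E
```

```text
t 7.3 F rail xy [-1.48 -0.08] Fz 0.3 tcp rail mm [-109.85   54.46] z 61.7 M [0.016 0.23  0.007]
rack [648.  57.] rail frame [-50.3  53.7] [299.  99.] 86.32
rail at y0 697.29895 86.08637
```

Call:
jog_arm(plan=[[[-0.007, 0, 0, 0], [-0.014, 0, 0, 0]]])

```text
time_s: 7.57
eef_pos: [0.5895, 0.0619, 0.0617]
tool_rot: [-0.11, -3.139, 0.0]
wrist_force: [-1.9, -0.3, 2.3]
finger_gap: 0.0882
gripper_force: 1.4
```

```bash
python3 - <<'E'
from h import *
f=feel(5)
E
```

```text
t 7.82 F rail xy [-2.35 -0.07] Fz 0.98 tcp rail mm [-108.11   54.47] z 61.7 M [0.027 0.315 0.001]
```

Call:
jog_arm(plan=[[[-0.007, 0, 0, 0], [-0.014, 0, 0, 0], [-0.014, 0, 0, 0]]])

```text
time_s: 8.07
eef_pos: [0.5923, 0.0617, 0.0617]
tool_rot: [0.11, 3.139, -0.0]
wrist_force: [-1.0, -0.5, 0.8]
finger_gap: 0.0881
gripper_force: 0.9
```

```bash
python3 - <<'E'
from h import *
f=feel(5)
E
```

```text
t 8.32 F rail xy [-1.38 -0.21] Fz 0.37 tcp rail mm [-105.79   54.47] z 61.7 M [0.02  0.172 0.015]
```

Call:
jog_arm(plan=[[[-0.007, 0, 0, 0], [-0.007, 0, 0, 0]]])

```text
time_s: 8.48
eef_pos: [0.593, 0.0617, 0.0617]
tool_rot: [-0.11, -3.139, -0.0]
wrist_force: [-0.9, -0.6, -0.3]
finger_gap: 0.0885
gripper_force: 0.9
```

```bash
python3 - <<'E'
from h import *
f=feel(5)
E
```

```text
t 8.73 F rail xy [-2.2   0.13] Fz -0.05 tcp rail mm [-104.97   54.46] z 61.7 M [0.017 0.269 0.003]
```

Call:
jog_arm(plan=[[[-0.007, 0, 0, 0], [-0.007, 0, 0, 0]]])

```text
time_s: 8.9
eef_pos: [0.5942, 0.0616, 0.0616]
tool_rot: [-0.11, -3.14, 0.0]
wrist_force: [-1.9, 0.4, 0.9]
finger_gap: 0.088
gripper_force: 0.9
```

```bash
python3 - <<'E'
from h import *
f=feel(4)
E
```

```text
t 9.1 F rail xy [-1.76  0.23] Fz -0.22 tcp rail mm [-103.85   54.47] z 61.7 M [0.055 0.234 0.016]
```

Call:
jog_arm(plan=[[[-0.007, 0, 0, 0], [-0.007, 0, 0, 0]]])

```text
time_s: 9.27
eef_pos: [0.5952, 0.0615, 0.0617]
tool_rot: [-0.11, -3.14, -0.0]
wrist_force: [-2.0, -0.6, 1.1]
finger_gap: 0.088
gripper_force: 1.0
```

```bash
python3 - <<'E'
from h import *
f=feel(4)
E
```

```text
t 9.47 F rail xy [-1.71  0.57] Fz -0.01 tcp rail mm [-102.87   54.49] z 61.7 M [ 0.033  0.309 -0.082]
```

Call:
jog_arm(plan=[[[-0.007, 0, 0, 0], [-0.007, 0, 0, 0]]])

```text
time_s: 9.63
eef_pos: [0.5953, 0.0616, 0.0617]
tool_rot: [-0.111, -3.137, -0.0]
wrist_force: [-5.6, 0.8, 2.8]
finger_gap: 0.0883
gripper_force: 2.6
```

```bash
python3 - <<'E'
from h import *
f=feel(4)
E
```

```text
t 9.83 F rail xy [-5.32  0.55] Fz 3.04 tcp rail mm [-102.76   54.56] z 61.7 M [ 0.004  0.73  -0.238]
```

Call:
jog_arm(plan=[[[-0.005, 0, 0, 0], [-0.005, 0, 0, 0]]])

```text
time_s: 10.0
eef_pos: [0.5953, 0.0616, 0.0617]
tool_rot: [-0.111, -3.136, -0.0]
wrist_force: [-8.0, 1.3, 4.1]
finger_gap: 0.0881
gripper_force: 3.7
```

```bash
python3 - <<'E'
from h import *
f=feel(4)
E
```

```text
t 10.2 F rail xy [-7.42  0.32] Fz 4.99 tcp rail mm [-102.74   54.56] z 61.7 M [ 0.009  1.013 -0.308]
```

Contact is solid at about −102.7 mm, pushing 7.4 N against roughly 2.5–3 N of drag. It is bearing down a little and loading the right finger more. I'll lift by under 1 mm, twist slightly to balance the fingers, and hold.

Call:
jog_arm(plan=[[[0, 0, -0.006, 0.0006], [0, 0, -0.006, 0.0006], [0, 0, -0.006, 0.0006]]])

```text
time_s: 10.45
eef_pos: [0.5953, 0.0616, 0.0617]
tool_rot: [-0.114, -3.136, 0.0]
wrist_force: [-4.6, 1.8, 0.0]
finger_gap: 0.088
gripper_force: 2.8
```

```bash
python3 - <<'E'
from h import *
f=feel(6); rackpose(f)
E
```

```text
t 10.75 F rail xy [-5.71  1.11] Fz 0.34 tcp rail mm [-102.81   54.57] z 61.7 M [0.246 0.8   0.312]
rack [652.  59.] rail frame [-46.1  55.6] [302.  89.] 85.89
rail at y0 696.9689 85.968216
```

Call:
jog_arm(plan=[[[-0.002, 0, 0, -0.0003], [-0.003, 0, 0, -0.0003], [-0.003, 0, 0, -0.0003]]])

```text
time_s: 11.1
eef_pos: [0.5953, 0.0616, 0.0617]
tool_rot: [-0.112, -3.135, 0.0]
wrist_force: [-6.5, 1.6, 2.0]
finger_gap: 0.0883
gripper_force: 3.4
```

```bash
python3 - <<'E'
from h import *
f=feel(6)
E
```

```text
t 11.4 F rail xy [-6.71  1.18] Fz 1.52 tcp rail mm [-102.77   54.56] z 61.7 M [0.209 0.954 0.121]
```

Call:
jog_arm(plan=[[[-0.001, 0, 0, 0], [-0.001, 0, 0, 0], [-0.001, 0, 0, 0], [-0.001, 0, 0, 0], [-0.001, 0, 0, 0], [-0.001, 0, 0, 0], [-0.001, 0, 0, 0], [-0.001, 0, 0, 0], [-0.001, 0, 0, 0], [-0.001, 0, 0, 0], [-0.001, 0, 0, 0], [-0.001, 0, 0, 0]]])

```text
time_s: 12.4
eef_pos: [0.5953, 0.0616, 0.0617]
tool_rot: [-0.112, -3.135, 0.0]
wrist_force: [-7.1, 1.7, 0.7]
finger_gap: 0.0884
gripper_force: 3.7
```

```bash
python3 - <<'E'
from h import *
f=feel(6)
E
```

```text
t 12.7 F rail xy [-7.54  0.99] Fz 1.84 tcp rail mm [-102.75   54.55] z 61.8 M [0.219 1.015 0.135]
```

Call:
jog_arm(plan=[[[0.02, 0, 0, 0], [0.08, 0, 0, 0], [0.2, 0, 0, 0], [0.3, 0, 0, 0], [0.3, 0, -0.2, 0], [0.3, 0, -0.45, 0], [0.3, 0, -0.7, 0], [0.3, 0, -0.7, 0], [0.3, 0, -0.7, 0]]])

```text
time_s: 13.45
eef_pos: [0.5557, 0.0647, 0.1718]
tool_rot: [0.113, 3.13, 0.001]
wrist_force: [0.3, 0.0, -0.8]
finger_gap: 0.0881
gripper_force: 0.0
```

```bash
python3 - <<'E'
from h import *
f=feel(2); rackpose(f); o=bot.get_obs(); print(o["tool_rot"])
E
```

```text
t 13.55 F rail xy [-0.33  0.49] Fz -0.3 tcp rail mm [-144.94   54.57] z 168.5 M [-0.01   0.002  0.004]
rack [651.  59.] rail frame [-46.5  55.9] [304.  92.] 85.64
rail at y0 696.973 85.90725
[-1.13173449e-01 -3.13698070e+00  5.37515762e-04]
```

Call:
jog_arm(plan=[[[0, 0.25, 0, 0], [0, 0.5, 0, 0], [0, 0.75, 0, 0], [0, 1, 0, 0], [-0.2, 1, 0, 0], [-0.4, 1, 0, 0], [-0.62, 1, 0, 0], [-0.62, 1, 0, 0]]], grip=1)

```text
time_s: 14.32
eef_pos: [0.66, 0.2071, 0.1646]
tool_rot: [0.114, 3.139, -0.002]
wrist_force: [-0.2, 1.0, 0.3]
finger_gap: 0.0374
gripper_force: 0.0
```

Call:
jog_arm(plan=[[[0, 0.25, 0, 0], [0, 0.25, 0, 0], [0, 0.25, 0.2, 0], [0, 0.25, 0.4, 0], [0, 0.25, 0.4, 0]]])

```text
time_s: 14.73
eef_pos: [0.653, 0.2433, 0.0988]
tool_rot: [-0.112, -3.126, 0.008]
wrist_force: [-1.4, -0.3, -1.9]
finger_gap: 0.0036
gripper_force: 0.0
```

```bash
python3 - <<'E'
from h import *
f=feel(3); rackpose(f); print(bot.get_obs()["finger_gap"])
cv2.imwrite("pics/s4.png",cv2.resize(f["frame"][100:295,245:485],None,fx=3,fy=3,interpolation=cv2.INTER_CUBIC)[...,::-1])
E
```

```text
t 14.88 F rail xy [-0.5  -0.07] Fz 0.03 tcp rail mm [-54.71 240.87] z 104.4 M [ 0.017 -0.018 -0.001]
rack [652.  52.] rail frame [-45.7  49.1] [315.  94.] 86.27
rail at y0 698.1526 85.93008
0.0006842357090333879
```

View pics/s4.png

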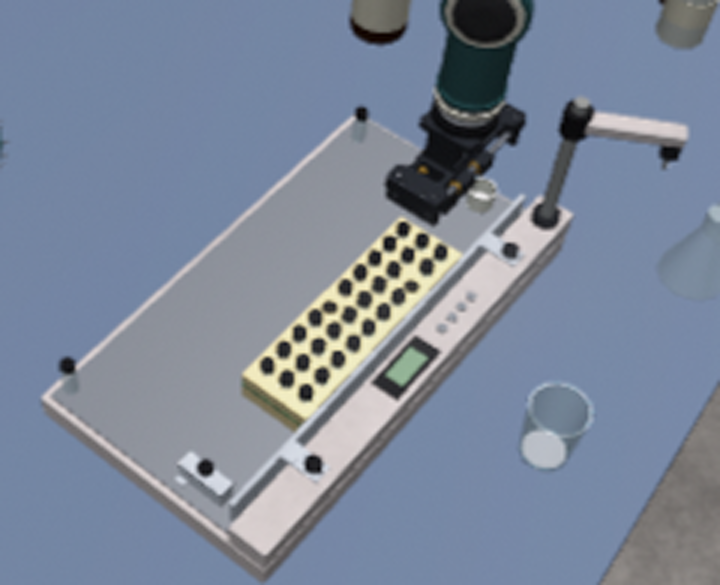

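The rack lies flush on the rail, with the gripper past its left end near px (410,190) and the stop at (205,480). I'll descend and slide it, leaning slightly towards the rail.

Call:
jog_arm(plan=[[[0, 0, 0.14, 0], [0, 0, 0.28, 0], [0, 0, 0.28, 0], [0, 0, 0.28, 0]]])

```text
time_s: 15.32
eef_pos: [0.6587, 0.2447, 0.066]
tool_rot: [-0.113, -3.139, 0.0]
wrist_force: [-0.2, -0.7, 0.2]
finger_gap: 0.0005
gripper_force: 0.0
```

Call:
jog_arm(plan=[[[0, -0.03, 0, 0], [0, -0.06, 0, 0], [0, -0.08, 0, 0], [0, -0.1, 0, 0], [0, -0.12, 0, 0], [-0.003, -0.14, 0, 0], [-0.005, -0.16, 0, 0], [-0.007, -0.18, 0, 0], [-0.01, -0.2, 0, 0], [-0.01, -0.22, 0, 0], [-0.01, -0.22, 0, 0]]])

```text
time_s: 16.23
eef_pos: [0.6577, 0.2126, 0.0661]
tool_rot: [-0.114, -3.139, -0.002]
wrist_force: [-2.2, 3.7, 2.2]
finger_gap: 0.0005
gripper_force: 1.8
```

```bash
python3 - <<'E'
from h import *
f=feel(4); rackpose(f)
E
```

```text
t 16.43 F rail xy [-2.5   4.16] Fz 2.37 tcp rail mm [-50.85 209.52] z 65.9 M [ 0.628  0.338 -0.054]
rack [650.  42.] rail frame [-46.8  39.3] [298.  92.] 86.57
rail at y0 696.32227 85.48726
```

Call:
jog_arm(plan=[[[0.003, -0.02, -0.003, 0], [0.003, -0.04, -0.003, 0], [0.003, -0.06, -0.003, 0], [0.003, -0.08, -0.003, 0], [0.003, -0.1, -0.003, 0], [0.003, -0.12, -0.003, 0], [0.003, -0.14, -0.003, 0], [0.003, -0.16, -0.003, 0], [0.003, -0.18, -0.003, 0], [0.003, -0.2, -0.003, 0]]])

```text
time_s: 17.37
eef_pos: [0.6553, 0.1816, 0.0659]
tool_rot: [-0.113, -3.139, 0.0]
wrist_force: [0.7, 1.1, -0.4]
finger_gap: 0.0004
gripper_force: 0.9
```

```bash
python3 - <<'E'
from h import *
f=feel(4); rackpose(f)
E
```

```text
t 17.57 F rail xy [0.08 0.14] Fz -0.19 tcp rail mm [-51.2  178.04] z 66.0 M [0.049 0.012 0.032]
rack [649.  13.] rail frame [-46.    9.8] [302.  92.] 86.04
rail at y0 696.03894 85.73828
```

Call:
jog_arm(plan=[[[-0.001, -0.02, 0, 0], [-0.002, -0.04, 0, 0], [-0.002, -0.06, 0, 0], [-0.003, -0.08, 0, 0], [-0.003, -0.1, 0, 0], [-0.004, -0.12, 0, 0], [-0.004, -0.14, 0, 0], [-0.005, -0.16, 0, 0], [-0.005, -0.18, 0, 0], [-0.006, -0.2, 0, 0], [-0.006, -0.22, 0, 0], [-0.006, -0.24, 0, 0]]])

```text
time_s: 18.67
eef_pos: [0.6533, 0.146, 0.066]
tool_rot: [-0.113, -3.139, -0.0]
wrist_force: [-1.9, 3.9, 1.3]
finger_gap: 0.0002
gripper_force: 2.1
```

```bash
python3 - <<'E'
from h import *
f=feel(4); rackpose(f)
W=world(f); S=W[bot.cut_out("end_stop","scene")[0]["region"]&(f["range_z"]>0)]; S=S[S[:,2]>.066]; m=cv2.minAreaRect(S[:,:2].astype(np.float32)*1000); print(m,U@(np.array(m[0])/1000-O))
cv2.imwrite("pics/s5.png",cv2.resize(f["frame"][100:295,245:485],None,fx=3,fy=3,interpolation=cv2.INTER_CUBIC)[...,::-1])
E
```

```text
t 18.87 F rail xy [-1.19  1.81] Fz 0.6 tcp rail mm [-50.36 142.2 ] z 66.0 M [ 0.265  0.151 -0.019]
rack [646. -21.] rail frame [-46.1 -24.5] [304.  93.] 86.25
rail at y0 697.59143 85.96142
((632.818359375, -204.2577362060547), (22.880550384521484, 59.93672180175781), 87.28524017333984) [-0.04678334 -0.20802738]
```

View pics/s5.png

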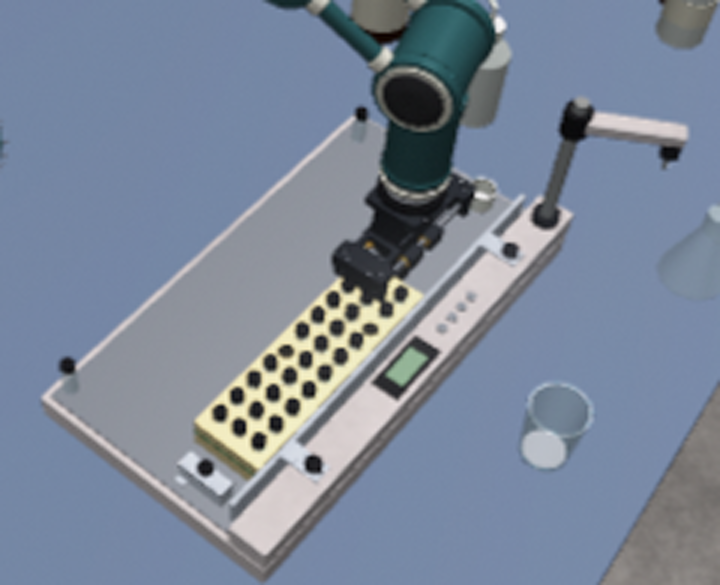

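The rack is still flush. Its right end, near px (225,450), is about 20 mm short of the stop at (205,475). I'll creep in from here.

Call:
jog_arm(plan=[[[0, -0.013, 0, 0], [0, -0.026, 0, 0], [0, -0.04, 0, 0], [0, -0.053, 0, 0], [0, -0.066, 0, 0], [-0.001, -0.08, 0, 0], [-0.001, -0.093, 0, 0], [-0.001, -0.1, 0, 0]]])

```text
time_s: 19.68
eef_pos: [0.6528, 0.1307, 0.0661]
tool_rot: [0.113, 3.14, -0.0]
wrist_force: [-1.0, 2.3, 0.6]
finger_gap: 0.0005
gripper_force: 1.0
```

```bash
python3 - <<'E'
from h import *
f=feel(4); rackpose(f)
E
```

```text
t 19.88 F rail xy [-0.01  0.63] Fz 0.24 tcp rail mm [-50.19 127.44] z 66.1 M [ 0.134 -0.017  0.004]
rack [645. -37.] rail frame [-46.5 -40.6] [301.  91.] 85.72
rail at y0 695.4045 85.74707
```

Call:
jog_arm(plan=[[[0, -0.007, 0, 0], [0, -0.013, 0, 0], [0, -0.013, 0, 0]]])

```text
time_s: 20.23
eef_pos: [0.6527, 0.1292, 0.066]
tool_rot: [-0.113, -3.14, -0.0]
wrist_force: [-0.6, 2.2, -0.2]
finger_gap: 0.0006
gripper_force: 0.8
```

```bash
python3 - <<'E'
from h import *
f=feel(4)
E
```

```text
t 20.43 F rail xy [-0.01  1.61] Fz -0.32 tcp rail mm [-50.23 126.  ] z 66.0 M [ 0.242 -0.024  0.024]
```

Call:
jog_arm(plan=[[[0, -0.007, 0, 0], [0, -0.014, 0, 0], [0, -0.02, 0, 0]]])

```text
time_s: 20.68
eef_pos: [0.6524, 0.1261, 0.066]
tool_rot: [-0.113, -3.139, -0.0]
wrist_force: [-0.2, 2.6, 0.3]
finger_gap: 0.0003
gripper_force: 1.0
```

```bash
python3 - <<'E'
from h import *
f=feel(4)
E
```

```text
t 20.88 F rail xy [0.7  1.41] Fz -0.33 tcp rail mm [-50.25 122.67] z 66.1 M [ 0.215 -0.013 -0.001]
```

Call:
jog_arm(plan=[[[-0.001, -0.007, 0, 0], [-0.001, -0.007, 0, 0]]])

```text
time_s: 21.05
eef_pos: [0.6525, 0.1249, 0.066]
tool_rot: [-0.113, -3.139, 0.0]
wrist_force: [0.0, 1.9, 0.3]
finger_gap: 0.0003
gripper_force: 0.7
```

```bash
python3 - <<'E'
from h import *
f=feel(4)
E
```

```text
t 21.25 F rail xy [0.03 1.14] Fz -0.02 tcp rail mm [-50.08 121.72] z 66.1 M [ 0.156 -0.014  0.001]
```

Call:
jog_arm(plan=[[[-0.001, -0.007, 0, 0], [-0.001, -0.007, 0, 0]]])

```text
time_s: 21.42
eef_pos: [0.6526, 0.1239, 0.0661]
tool_rot: [-0.113, -3.14, -0.0]
wrist_force: [-0.3, 1.1, -1.1]
finger_gap: 0.0007
gripper_force: 0.7
```

```bash
python3 - <<'E'
from h import *
f=feel(4)
E
```

```text
t 21.62 F rail xy [0.05 1.55] Fz -0.17 tcp rail mm [-49.96 120.77] z 66.0 M [ 0.256 -0.024  0.017]
```

Call:
jog_arm(plan=[[[-0.001, -0.007, 0, 0], [-0.001, -0.007, 0, 0]]])

```text
time_s: 21.78
eef_pos: [0.6525, 0.123, 0.066]
tool_rot: [-0.113, -3.139, -0.0]
wrist_force: [0.4, 1.8, 0.4]
finger_gap: 0.0004
gripper_force: 1.0
```

```bash
python3 - <<'E'
from h import *
f=feel(4)
E
```

```text
t 21.98 F rail xy [-0.63  2.14] Fz 0.12 tcp rail mm [-49.93 119.78] z 66.0 M [ 0.336  0.089 -0.025]
```

Call:
jog_arm(plan=[[[0, -0.007, 0, 0], [0, -0.007, 0, 0]]])

```text
time_s: 22.15
eef_pos: [0.6525, 0.122, 0.0661]
tool_rot: [-0.113, -3.139, -0.0]
wrist_force: [-0.1, 3.5, -0.4]
finger_gap: 0.0001
gripper_force: 1.3
```

```bash
python3 - <<'E'
from h import *
f=feel(4)
E
```

```text
t 22.35 F rail xy [-1.14  3.44] Fz -0.1 tcp rail mm [-49.91 118.78] z 66.0 M [ 0.436  0.136 -0.034]
```

Call:
jog_arm(plan=[[[0, -0.006, 0, 0], [0, -0.006, 0, 0]]])

```text
time_s: 22.52
eef_pos: [0.6525, 0.1219, 0.0661]
tool_rot: [-0.114, -3.139, -0.002]
wrist_force: [-1.1, 6.0, -1.1]
finger_gap: 0.0002
gripper_force: 2.9
```

```bash
python3 - <<'E'
from h import *
f=feel(4)
E
```

```text
t 22.72 F rail xy [-1.72  5.63] Fz 0.1 tcp rail mm [-49.91 118.73] z 66.1 M [ 0.87   0.153 -0.025]
```

Stopped at 118.7 mm, so the rack is on the stop. Raising the push to about 7.3 N and holding.

Call:
jog_arm(plan=[[[0, -0.003, 0, 0], [0, -0.003, 0, 0], [0, -0.003, 0, 0], [0, -0.003, 0, 0], [0, -0.003, 0, 0], [0, -0.003, 0, 0], [0, -0.003, 0, 0], [0, -0.003, 0, 0]]])

```text
time_s: 23.38
eef_pos: [0.6525, 0.1219, 0.0661]
tool_rot: [0.113, 3.139, 0.003]
wrist_force: [-0.7, 7.8, -0.9]
finger_gap: 0.0004
gripper_force: 3.4
```

```bash
python3 - <<'E'
from h import *
f=feel(8); rackpose(f)
E
```

```text
t 23.78 F rail xy [-1.44  7.01] Fz -0.1 tcp rail mm [-49.91 118.7 ] z 66.1 M [ 1.023  0.142 -0.016]
rack [643. -46.] rail frame [-47.2 -49.7] [300.  91.] 86.29
rail at y0 696.4571 85.919655
```

Call:
jog_arm(plan=[[[0, -0.001, 0, 0], [0, -0.001, 0, 0], [0, -0.001, 0, 0], [0, -0.001, 0, 0], [0, -0.001, 0, 0], [0, -0.001, 0, 0], [0, -0.001, 0, 0], [0, -0.001, 0, 0]]])

```text
time_s: 24.55
eef_pos: [0.6525, 0.1219, 0.0661]
tool_rot: [0.113, 3.139, 0.003]
wrist_force: [-1.3, 7.0, -0.3]
finger_gap: 0.0006
gripper_force: 3.6
```

Call:
jog_arm(plan=[[[0, 0.02, 0, 0], [0, 0.1, 0, 0], [0, 0.2, 0, 0], [0, 0.3, -0.1, 0], [0, 0.3, -0.35, 0], [0, 0.3, -0.6, 0], [0, 0.4, -0.8, 0], [0, 0.6, -0.8, 0], [0.2, 0.8, -0.8, 0], [0.2, 0.8, -0.8, 0]]])

```text
time_s: 25.38
eef_pos: [0.6288, 0.2481, 0.1873]
tool_rot: [-0.108, -3.139, -0.005]
wrist_force: [0.4, -0.4, -0.8]
finger_gap: 0.0005
gripper_force: 0.0
```

```bash
python3 - <<'E'
from h import *
feel(1)
for c in("scene","top"):
    A=[]
    for i in range(4):
        f=grab(c); W=world(f); ok=f["range_z"]>0
        R=W[bot.cut_out("rack",c)[0]["region"]&ok]; R=R[(R[:,2]>.08)&(R[:,2]<.115)]
        m=cv2.minAreaRect(R[:,:2].astype(np.float32)*1000); p=U@(np.array(m[0])/1000-O)*1000
        L=W[bot.cut_out("rail",c)[0]["region"]&ok]; L=L[(L[:,2]>.079)&(L[:,2]<.088)]
        v=cv2.fitLine(L[:,:2].astype(np.float32),cv2.DIST_HUBER,0,.001,.001).ravel()
        S=W[bot.cut_out("end_stop",c)[0]["region"]&ok]; S=S[S[:,2]>.066]; s=U@(S[:,:2].mean(0)-O)*1000
        A.append([*p,m[2]%90,np.degrees(np.arctan2(v[1],v[0])),(v[2]-v[0]/v[1]*v[3])*1000,*s])
    print(c,np.round(A,2).tolist())
    if c=="scene": cv2.imwrite("pics/s6.png",cv2.resize(f["frame"][150:295,275:455],None,fx=4,fy=4,interpolation=cv2.INTER_CUBIC)[...,::-1])
E
```

```text
t 25.43 F rail xy [-0.12 -0.27] Fz -0.31 tcp rail mm [-81.4  240.83] z 186.5 M [ 0.064 -0.     0.024]
scene [[24.4, 49.69, 86.13, 86.36, 697.74, -44.89, -210.78], [-45.37, -50.87, 86.42, 85.66, 696.86, -46.25, -209.0], [-46.75, -49.08, 86.41, 85.8, 697.39, -45.43, -210.05], [-46.27, -48.49, 86.47, 85.83, 697.05, -45.99, -210.13]]
top [[-46.78, -42.44, 85.5, 86.73, 701.4, -52.44, -204.57], [-43.94, -44.01, 85.75, 85.01, 705.94, -48.69, -43.99], [-43.7, -43.99, 86.0, 87.23, 702.46, -50.6, -204.45], [-44.59, -44.03, 86.24, 87.14, 702.8, -50.4, -205.02]]
```

View pics/s6.png

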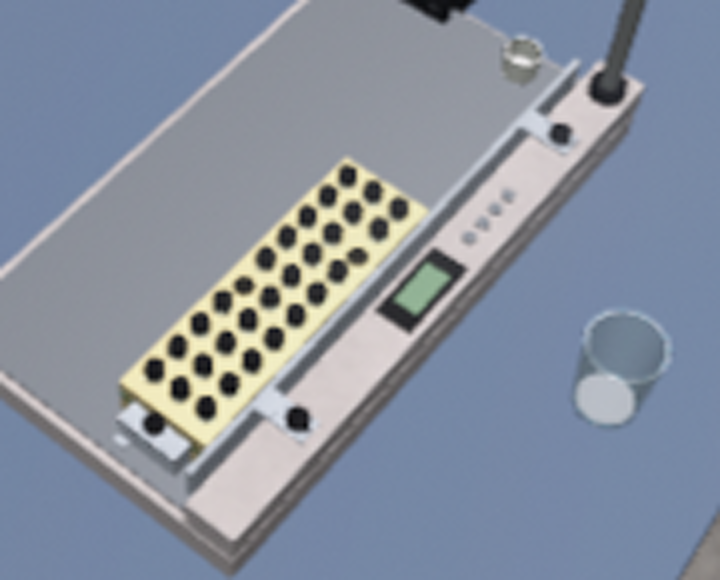

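The rack sits against the stop and along the rail, with corners near px (120,385), (205,450) and (425,205). The box-fit yaw is noisy, so I'll compare the rack's rear-edge line precisely with the earlier frame taken when it was pressed flush.

```bash
python3 - <<'E'
from h import *
f0=grab("scene")
K=np.array([[f0["fx"],0,f0["cx"]],[0,f0["fy"],f0["cy"]],[0,0,1]],float);E=np.array(f0["extrinsics"])
def plane(uv,z):
    p=cv2.undistortPoints(np.array(uv,float).reshape(-1,1,2),K,np.array([f0["k1"],0,0,0])).reshape(-1,2)
    d=np.c_[p,np.ones(len(p))]@E[:3,:3].T; t=(z-E[2,3])/d[:,2]; return (E[:3,3]+d*t[:,None])[:,:2]
def load(n,x0,y0,s):
    im=cv2.imread("pics/"+n)[...,::-1].astype(float); return im,x0,y0,s
def meas(im,x0,y0,s,tag):
    y=cv2.GaussianBlur((im[...,0]+im[...,1])/2-im[...,2],(0,0),1.0*s/3+.3)
    th=18; out={}
    rear=[];front=[]
    m=(y>th).astype(np.uint8); n,l,st,_=cv2.connectedComponentsWithStats(m); k=1+np.argmax(st[1:,4]); m=l==k
    m=cv2.morphologyEx(m.astype(np.uint8),cv2.MORPH_CLOSE,np.ones((8*s+1,8*s+1)))>0
    for r in range(y.shape[0]):
        c=np.flatnonzero(m[r])
        if len(c)<5: continue
        for e,lst,sg in((c[0],rear,-1),(c[-1],front,1)):
            if 0<e<y.shape[1]-1:
                a,b=y[r,e],y[r,e+sg]; q=e+sg*(a-th)/(a-b) if a>th>b else e
                lst.append([(q+.5)/s-.5+x0,(r+.5)/s-.5+y0])
    for nm,lst in(("rear",rear),("front",front)):
        P=plane(lst,.087); Q=(P-O)@U.T*1000
        lo,hi=np.percentile(Q[:,1],[15,75]); k=(Q[:,1]>lo)&(Q[:,1]<hi)
        A=np.polyfit(Q[k,1],Q[k,0],1)
        for _ in range(5):
            res=abs(Q[:,0]-np.polyval(A,Q[:,1])); kk=k&(res<2); A=np.polyfit(Q[kk,1],Q[kk,0],1)
        print(tag,nm,"x at mid",round(np.polyval(A,Q[k,1].mean()),2),"slope mm/300",round(A[0]*300,2),kk.sum(),k.sum(),np.round([lo,hi]))
meas(*load("s4.png",245,100,3),"flush s4"); meas(*load("s5.png",245,100,3),"mid s5"); meas(*load("s6.png",275,150,4),"end s6")
for i in range(3):
    im=cv2.resize(grab("scene")["frame"][100:295,245:485],None,fx=3,fy=3,interpolation=cv2.INTER_CUBIC).astype(float); meas(im,245,100,3,"now")
E
```

```text
flush s4 rear x at mid -92.05 slope mm/300 0.77 105 126 [-112.   97.]
flush s4 front x at mid 0.02 slope mm/300 0.69 126 126 [-55. 174.]
mid s5 rear x at mid -90.36 slope mm/300 -8.55 51 119 [-190.  -11.]
mid s5 front x at mid -0.22 slope mm/300 0.67 119 119 [-138.   67.]
end s6 rear x at mid -92.53 slope mm/300 1.0 149 177 [-201.   -6.]
end s6 front x at mid -0.23 slope mm/300 0.51 177 177 [-154.   72.]
now rear x at mid -92.52 slope mm/300 0.86 112 131 [-201.   -5.]
now front x at mid -0.22 slope mm/300 0.55 131 131 [-152.   73.]
now rear x at mid -92.52 slope mm/300 0.9 112 131 [-201.   -5.]
now front x at mid -0.23 slope mm/300 0.51 131 131 [-152.   73.]
now rear x at mid -92.53 slope mm/300 0.91 112 131 [-201.   -5.]
now front x at mid -0.22 slope mm/300 0.53 131 131 [-152.   73.]
```

The rear-edge slope matches the pressed-flush frame to within 0.2 mm over the rack's length, and the small x offset fits the rail's slope. The rack is flush and at the stop, so I'm handing in.

```bash
python3 -c "
from cell import bot
print(bot.hand_in())"
```

```text
the job is handed in; nothing more can be done
None
```

The job is handed in (no verdict came back): I pressed the rack home on the rail at about 7 N, slid it along flush and held it against the end stop at about 7 N. The last images show it still flush to within the 0.2 mm my edge fit resolves, with no sign that the rail or stop shifted.

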